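# Load a vial rack up the autosampler ramp to its stop

## Robot

A 6-joint arm with a two-finger parallel gripper is mounted at the origin on the work surface. World frame = base frame: x ahead of the robot, y to its left, z up, the work surface at z = 0. Lengths are in m, angles in degrees, forces in N, time in s.
With the tool pointing down it reaches from about 0.3 to 0.75 m from the base axis. Payload 8.5 kg.
Tool frame: the origin (TCP) lies at the very end of the fingers, on their centre line; the grasp point (between the pads) lies env.pinch_z behind it (env.pinch_z is the distance from the TCP to the grasp point, in m); z points along the fingers, y is the line along which they close (so a half turn about z gives the same grasp; the last joint's range is limited). The gripper opens to 85 mm and grips with 20 to 120 N. Pads are 22 mm wide; open, the fingers measure 114 mm over their backs; the gripper's body (76 mm by 85 mm) begins 54 mm behind the grasp point. The pads swing forward as they close: fully open they stand 13 mm farther back than shut.
Start: joints at [56.075, 21.807, 74.336, -0, 83.858, -12.336], TCP at [0.202, 0.511, 0.206] pointing down, gripper open.
Joint ranges: [-178.18, 178.18], [-50.72, 133.34], [12.68, 142.11], [-81.47, 261.47], [9.98, 163.14], [-165.26, 165.26]. Speed limits (degrees/s): [136.94, 136.94, 180, 180, 180, 180].

## Interface

Orientations are given as a 3x3 rotation matrix whose columns are the frame's x, y, z axes.
In Python, from rig import telemetry, get_image, env gives the robot as it stands. The module is installed in compiled form; this text tells all that it offers.
- The arm moves only by the tool apply_moves, never from a script. Its argument "series" is a list of rows, each a list of 7 numbers: the shift along the tool's x, y, z in mm, then the turn, a rotation vector about the tool's x, y, z in degrees, then the opening, from 0 (shut) to 1 (fully open). A call has 1 to 12 rows; each row shifts and turns the commanded pose from where the row before left it, along the tool's axes as they then stand; what a row does not reach is not made up. A row lasts 1/8 s, in which the tool goes at most 62.5 mm and 10.7 degrees, less where a joint would pass 70% of its speed; a pose out of reach is approached as far as the arm can. A call with a gripper value outside its range is refused whole. The fingers move at their own pace and stop on an object; "grip_force" is the grip in N (left out, the last holds). Time passes only in rows, so rows that do not move let the fingers close. It gives the time, the measured TCP pose, the force, the opening and the grip force at its end, in the units of the state.
- telemetry.observe(): the state, without advancing time (a new reading comes with each control period).
- get_image(name): name is "scene" or "top" or "wrist"; returns a dict with "frame" (420x560x3 uint8, red, green, blue), "z_map" (420x560 float32, m along the optical axis (not along the pixel's ray), 0 where there is no reading), "vertical_fov" (degrees; the focal length in pixels is half the picture's height over the tangent of half this angle, whatever the lens; pixels are square), "cx", "cy" (the principal point, pixels), "eye" and "attitude" of the camera in the world; the wrist camera has in their place "mount" (4x4, takes a point from camera to tool coordinates, whose origin is the TCP and whose axes are the flange's). Camera axes: x right, y up, looking along -z (the intrinsics and any distortion apply to the point x, -y, -z); pixel columns grow to the right and rows downward; lengths in m; the calibration is good to about 2 mm. A picture is of the moment at which its call begins: read the wrist's pose just before it.
- env.close_job(): hands the job in; it is judged then, once.
The state is a dict: "time_s": time; "q": joint angles; "qvel": joint speeds; "joint_efforts": joint torques, N m; "position": TCP position; "tool_rot": TCP orientation; "ft_force": force on the tool from outside, world axes, zero at the start; "wrist_torque": the same for the moment, N m; "grip_width": finger opening in m; "gripper_force": force on a finger pad.
Only numpy, scipy, OpenCV 4.12 (cv2) and the standard library are available. Lean on these libraries where they do the work, as an engineer would, in place of code of your own. Each camera call takes 0.05 s, during which the arm holds its last target. There are 200 camera calls.

## Task

Set the vial rack down at the foot of the autosampler's loading ramp, vials facing uphill and clear of the stop, and let go of it. Then push it up the ramp until it is fully home against the stop pad, with the sprung sensing pin pressed in, and leave it resting there. The stop is delicate: press it gently, never with more than about 15 N, and do not disturb the bottle, beaker or tray.

Things in the scene. Friction and masses are not known exactly. Their poses are not given: they have to be found in the camera images.
- rack: Grey plastic vial rack, a block 130 long (x) x 54 wide (y) x 28 high, 0.34 to 0.6 kg. Origin: centre of its underside; x runs from heel to nose, z up. Six white-capped vials stand over its front half (x +18 to +54, tops 43 above the underside). The nose corners are cut back 5 x 10. On the bench its fin handle is upright and the nose faces roughly away from the robot.
- rack_handle (a point): Grip point of the rack's fin handle, 25 behind the rack's centre and 50 above its underside. The fin is 50 long (along rack x), 12 thick (across y), its top 62 above the underside; the rack's centre of mass lies roughly below it.
- rack_heel (a point): Centre of the rack's flat rear face, 65 behind the rack's centre, 14 above its underside: push here.
- deck: The ramp's aluminium sliding surface, 350 long x 100 wide. Origin: middle of its lower (foot) edge, on the surface, 22 above the bench; x points uphill along the surface (8 degrees), y left, z square to the surface. Set the rack down with its centre at x 80 to 130. Friction with the rack is about 0.3 to 0.5: the rack stays where it is left. Pale side rails stand 15 high.
- throat (a point): Point on the deck surface, on its centre line at deck x 190. The channel between the rails is 66 wide from deck x 10 to 150, narrows from x 150 to 190, and from here on is 57 wide up to the head.
- shield (a point): Middle of the lower edge of the clear shield that roofs the upper channel: deck x 235, 62 above the deck surface. The shield runs from here 90 uphill, is 4 thick and 96 wide, with clear side walls.
- stopper: Grey bracket at the ramp's head, 80 wide x 45 high; origin on the deck surface at deck x 335, axes as the deck's. Its screw carries the rigid black stop pad (44 wide, 20 high), whose face stands 30 to 90 foot-side of this origin: set anew each time, not measured. A sensing pin (8 across) sticks out 8 from the pad's middle, 14 above the deck; 0.4 N presses it flush and it springs back.
- bottle: Bystander: clear bottle with blue cap, 72 diameter, 170 high, origin centre of its base.
- beaker: Bystander: glass beaker, 72 diameter, 90 high, origin centre of its base.
- tray: Bystander: white open tray 120 x 160 x 50 high, origin centre of its base.
Things that resemble listed ones, but are neither listed nor needed, are in the scene too. Leave any pink look-alike of the rack alone.

How it is judged:
By the outcome, as a careful person would: the job done as asked, in the order asked, and still so for the second after the job is handed in, with the robot touching nothing.
It also fails if it takes over 64 s, if anything falls off the work surface, if the arm or the gripper's body presses on something with over 40 N, if the wrist force passes 120 N, or if a joint passes its speed limit or range.

## Working session

There is one attempt and no reset: what is moved stays moved. The work goes in short steps, Python scripts to look and compute and a tool call to move; the robot and the scene stay as the last step left them, time stands still between calls to the robot, and variables do not carry over. Pictures are saved under pics/ and viewed, at most 10 in all, crops included, and the job is handed in when it is done.

Besides the shell and the picture viewer there is one more tool, called after "Request:" as name([rows], argument=value, ...), one row to a line, values as JSON. apply_moves: Moves the arm, as the interface text tells. Its arguments: {"type":"object","properties":{"series":{"type":"array"},"grip_force":{"type":"number"}},"required":["series"]}

```bash
mkdir -p pics
cat > h.py <<'E'
import numpy as np, cv2
from rig import telemetry, get_image, env
def cam(name):
    s=telemetry.observe(); g=get_image(name)
    if name=='wrist':
        T=np.eye(4);T[:3,:3]=s['tool_rot'];T[:3,3]=s['position'];M=T@np.array(g['mount']);R,e=M[:3,:3],M[:3,3]
    else: R,e=np.array(g['attitude']),np.array(g['eye'])
    f=210/np.tan(np.radians(g['vertical_fov']/2))
    return dict(g=g,R=R,e=e,f=f,im=g['frame'],z=g['z_map'])
def pt(c,u,v,z=None):
    if z is None:
        p=c['z'][int(v)-1:int(v)+2,int(u)-1:int(u)+2]; p=p[p>0]; z=np.median(p) if len(p) else np.nan
    d=np.array([(u-c['g']['cx'])/c['f'],-(v-c['g']['cy'])/c['f'],-1])
    return c['e']+c['R']@(d*z)
def plane(c,u,v,h):
    d=c['R']@np.array([(u-c['g']['cx'])/c['f'],-(v-c['g']['cy'])/c['f'],-1]); return c['e']+d*(h-c['e'][2])/d[2]
def save(c,fn,box=None,k=1):
    im=c['im'] if box is None else c['im'][box[1]:box[3],box[0]:box[2]]
    im=cv2.resize(im,None,fx=k,fy=k,interpolation=cv2.INTER_CUBIC); cv2.imwrite('pics/'+fn,im[:,:,::-1])
def cloud(c):
    v,u=np.mgrid[0:420,0:560]; z=c['z']
    d=np.stack([(u-c['g']['cx'])/c['f'],-(v-c['g']['cy'])/c['f'],-np.ones_like(z)],-1)*z[...,None]
    return d@c['R'].T+c['e']
E
python3 - <<'E'
from h import *
print(env.pinch_z)
for n in ('scene','top'):
    c=cam(n); save(c,n+'0.png',k=1.4); print(n,c['e'],c['R'].round(3).tolist(),c['f'],c['g']['cx'],c['g']['cy'],[k for k in c['g']])
    np.savez(n+'.npz',P=cloud(c),z=c['z'],im=c['im'])
E
```

```text
0.0187
scene [1.23690522 1.02279562 1.06353847] [[-0.841, -0.342, 0.418], [0.54, -0.507, 0.671], [-0.018, 0.791, 0.612]] 537.7763098702135 280.3903156795111 205.6165734358173 ['frame', 'z_map', 'vertical_fov', 'cx', 'cy', 'eye', 'attitude']
top [ 0.36348643 -0.063582    1.33064427] [[-0.018, 0.981, -0.191], [-1.0, -0.02, -0.006], [-0.01, 0.191, 0.982]] 451.9439461983285 279.21138548562203 209.17513341873976 ['frame', 'z_map', 'vertical_fov', 'cx', 'cy', 'eye', 'attitude']
```

View pics/scene0.png

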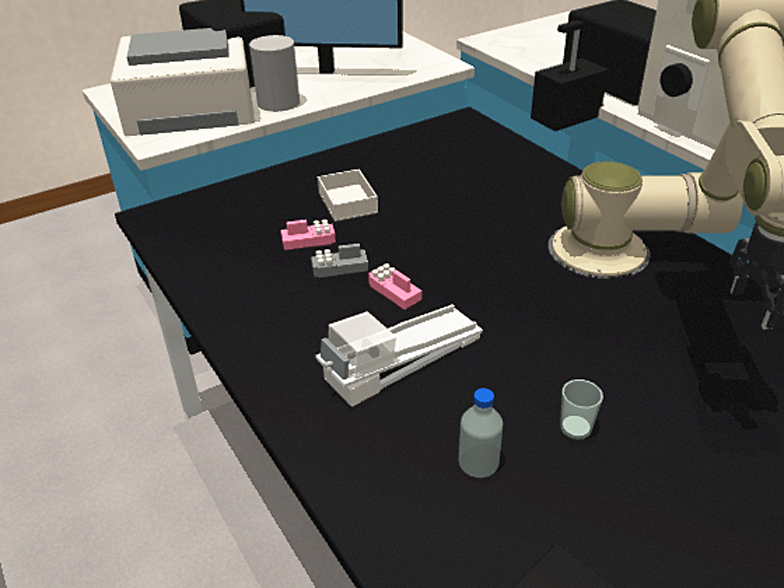

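View pics/top0.png

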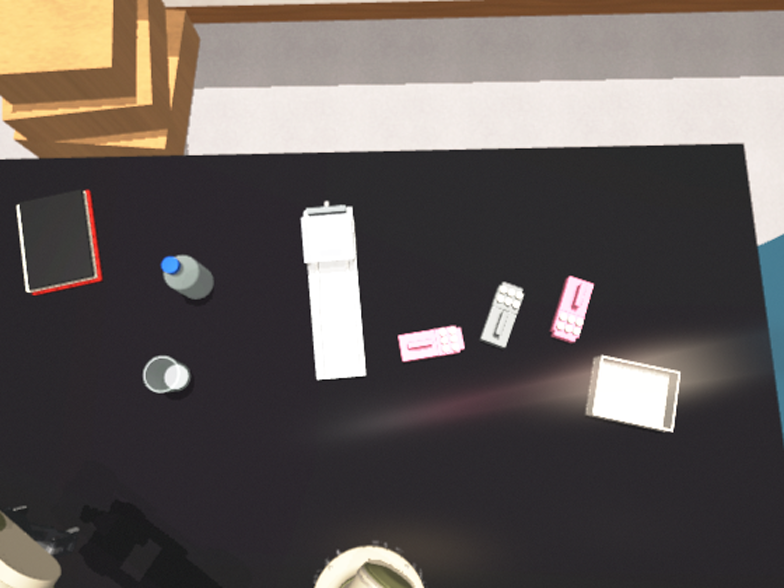

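The grey rack is at top (502,315) and scene (340,262) in the displayed pixels. Its look-alikes are pink, at top (431,343) and (573,308), so I choose the grey one. The ramp runs from its foot at top (341,378) to its head at (328,207).

Run:
```python
from h import *
for n in('top','scene'):
    d=np.load(n+'.npz');P=d['P'];im=d['im'].astype(int)
    print(n)
    # rack: window
    if n=='top': b=(335,192,380,254)
    else: b=(218,170,268,202)
    Q=P[b[1]:b[3],b[0]:b[2]].reshape(-1,3);C=im[b[1]:b[3],b[0]:b[2]].reshape(-1,3)
    ok=(Q[:,2]>0.018)&(Q[:,2]<.1)&(abs(C[:,0]-C[:,1])<25)
    Q=Q[ok]; 
    top=Q[(Q[:,2]>.022)&(Q[:,2]<.034)]; fin=Q[(Q[:,2]>.054)];vi=Q[(Q[:,2]>.037)&(Q[:,2]<.047)]
    print(len(Q),np.histogram(Q[:,2],bins=np.arange(.015,.075,.005))[0])
    for nm,S in(('all',Q),('body',top),('fin',fin),('vials',vi)):
        if len(S)>4:
            r=cv2.minAreaRect((S[:,:2]*1000).astype(np.float32)); print(nm,len(S),S.mean(0).round(4),r)
    # ramp
    m=(P[...,0]>.25)&(P[...,0]<.8)&(P[...,1]>-.12)&(P[...,1]<.1)&(P[...,2]>.015)&(P[...,2]<.2)&(im[...,0]>120)
    S=P[m]; print('ramp',len(S),S.min(0),S.max(0),cv2.minAreaRect((S[:,:2]*1000).astype(np.float32)))
    np.save(n+'ramp.npy',S)
c=cam('top'); save(c,'top_ramp.png',(205,135,385,275),4.4)
```

```text
top
824 [  6  78 395 128  27  75  35   4  13  52  11]
all 824 [ 0.5643 -0.285   0.0337] ((566.95263671875, -287.0832824707031), (54.480159759521484, 131.34902954101562), 68.38131713867188)
body 578 [ 0.5607 -0.2838  0.0281] ((566.95263671875, -287.0832824707031), (54.480159759521484, 131.34902954101562), 68.38131713867188)
fin 78 [ 0.5432 -0.2776  0.0617] ((543.3718872070312, -277.78985595703125), (12.3475923538208, 49.687744140625), 68.05499267578125)
vials 115 [ 0.5956 -0.2992  0.0425] ((568.3841552734375, -287.1590576171875), (46.927059173583984, 102.17516326904297), 67.4083251953125)
ramp 4158 [ 0.44173661 -0.1198653   0.01511   ] [0.79857623 0.09999339 0.13866758] ((621.7908325195312, -8.196296691894531), (356.6435852050781, 219.79164123535156), 1.1332041025161743)
scene
538 [ 23 109 155  46  64  50  25  22  27  16   1]
all 538 [ 0.5711 -0.2747  0.0336] ((580.3319702148438, -252.5077362060547), (123.63778686523438, 134.25448608398438), 69.39356231689453)
body 277 [ 0.5712 -0.2739  0.0269] ((581.8720092773438, -252.29275512695312), (118.94161224365234, 131.73162841796875), 69.16380310058594)
fin 46 [ 0.5482 -0.2728  0.0592] ((548.60888671875, -272.59765625), (22.32421112060547, 47.770206451416016), 67.04419708251953)
vials 106 [ 0.5818 -0.2796  0.0412] ((564.1084594726562, -255.76451110839844), (70.76663970947266, 158.18080139160156), 38.95237350463867)
ramp 2353 [ 0.44375181 -0.11982321  0.01525132] [0.79973422 0.09998627 0.13389205] ((621.8948974609375, -9.813552856445312), (356.0113525390625, 219.71670532226562), 0.1076841950416565)
```

View pics/top_ramp.png

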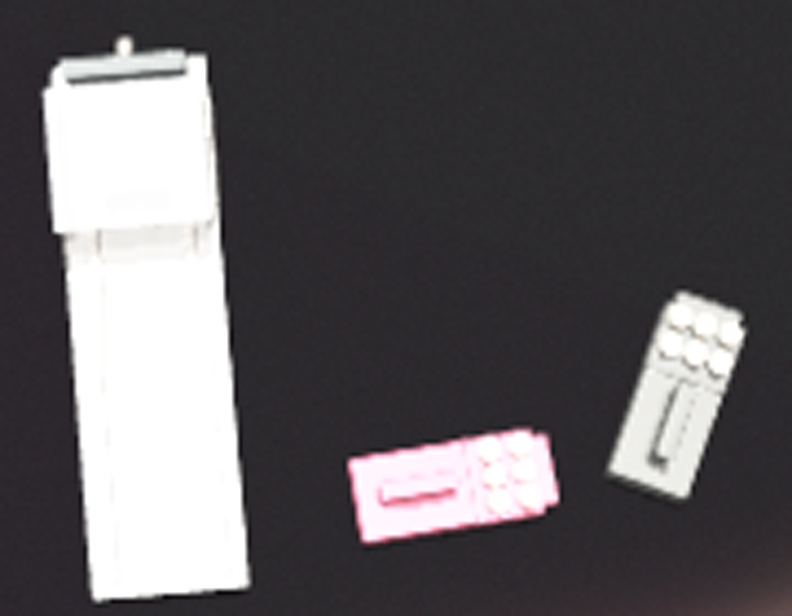

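The crop confirms the grey rack, with fin and white caps, nose uphill-right. Fin centre is (0.543,-0.278), yaw about -22°. Next I fit the ramp.

Run:
```python
from h import *
S=np.load('topramp.npy'); S=S[S[:,1]>-.085]; 
print(len(S),S.min(0),S.max(0))
A=S[S[:,0]<.66]
# rough axis: width slices of points
for x in np.arange(.44,.80,.02):
    s=S[abs(S[:,0]-x)<.006]
    if len(s): print(round(x,2),len(s),s[:,1].min().round(4),s[:,1].max().round(4),np.percentile(s[:,2],[5,30,50,95]).round(4))
# ransac plane at 8 deg
best=None;rng=np.random.default_rng(0)
for _ in range(500):
    p=A[rng.choice(len(A),3,False)];n=np.cross(p[1]-p[0],p[2]-p[0])
    if np.linalg.norm(n)<1e-5: continue
    n/=np.linalg.norm(n); n*=np.sign(n[2]); 
    if abs(n[2]-np.cos(np.radians(8)))>.012: continue
    i=abs((A-p[0])@n)<.002
    if best is None or i.sum()>best.sum(): best=i
I=A[best];c=I.mean(0);n=np.linalg.svd(I-c,full_matrices=False)[2][2];n*=np.sign(n[2])
print('inl',best.sum(),len(A),'n',n,'tilt',np.degrees(np.arccos(n[2])),'az',np.degrees(np.arctan2(-n[1],-n[0])),'c',c)
r=(A-c)@n
R=A[(r>.011)&(r<.019)]; print('rails',len(R))
r0=cv2.minAreaRect((A[:,:2]*1000).astype(np.float32));print('A rect',r0, cv2.boxPoints(r0))
np.savez('plane.npz',c=c,n=n)
```

```text
3926 [ 0.44173661 -0.08483847  0.01674409] [0.79857623 0.09999339 0.13866758]
0.44 33 0.0377 0.0982 [0.019  0.0221 0.0235 0.0268]
0.46 137 0.0028 0.0982 [0.0209 0.0234 0.0253 0.0418]
0.48 153 -0.0839 0.0983 [0.0234 0.0262 0.0285 0.0423]
0.5 155 -0.0844 0.098 [0.025  0.0289 0.0303 0.0455]
0.52 158 -0.0848 0.0997 [0.0266 0.0309 0.0329 0.0489]
0.54 133 0.0073 0.0997 [0.0317 0.035  0.0368 0.0505]
0.56 133 0.0098 0.0999 [0.0352 0.0375 0.0391 0.055 ]
0.58 129 0.0094 0.0976 [0.0378 0.0408 0.0422 0.0577]
0.6 124 0.012 0.0975 [0.0411 0.0435 0.0452 0.0597]
0.62 126 0.0119 0.0968 [0.0427 0.0457 0.0479 0.0638]
0.64 120 0.0143 0.0969 [0.0463 0.0485 0.0503 0.0662]
0.66 124 0.0145 0.0994 [0.0483 0.0517 0.0534 0.0698]
0.68 214 0.0165 0.099 [0.0529 0.059  0.1201 0.1259]
0.7 130 0.0167 0.1 [0.1013 0.1241 0.1253 0.1294]
0.72 132 0.0184 0.0999 [0.0811 0.1259 0.1273 0.1318]
0.74 134 0.0198 0.0999 [0.0943 0.1288 0.1303 0.1349]
0.76 25 0.0212 0.0775 [0.0636 0.1285 0.1309 0.1336]
0.78 71 0.0223 0.0996 [0.0674 0.1065 0.1127 0.1167]
inl 1180 2529 n [-0.13825199 -0.01810202  0.99023164] tilt 8.014982739554164 az 7.459585233954062 c [0.54535321 0.0480676  0.03646711]
rails 290
A rect ((551.7850341796875, 7.860099792480469), (218.0516357421875, 184.67686462402344), 0.8303885459899902) [[441.43246  98.60878]
 [444.10886 -86.04869]
 [662.1376  -82.88858]
 [659.4612  101.76889]]
```

Run:
```python
from h import *
pl=np.load('plane.npz');
for n_ in('top','scene'):
    d=np.load(n_+'.npz');P=d['P'];im=d['im'].astype(int)
    m=(P[...,0]>.42)&(P[...,0]<.66)&(P[...,1]>-.03)&(P[...,1]<.16)&(P[...,2]>.017)&(P[...,2]<.2)&(im[...,0]>110)
    A=P[m]; r=(A-pl['c'])@pl['n']
    I=A[abs(r)<.003]; c=I.mean(0);n=np.linalg.svd(I-c,full_matrices=False)[2][2];n*=np.sign(n[2])
    print(n_,len(A),'tilt',np.degrees(np.arccos(n[2])),'az',np.degrees(np.arctan2(-n[1],-n[0])),'height offs',((pl['c']-c)@n))
    sl=[];xs=[]
    for x in np.arange(.47,.655,.01):
        s=A[(abs(A[:,0]-x)<.006)]; rr=(s-c)@n; s2=s[rr>-.004]
        sl.append((s2[:,1].min(),s2[:,1].max()));xs.append(x)
    sl=np.array(sl); 
    for k in(0,1):
        p=np.polyfit(xs,sl[:,k],1);print('edge',k,np.degrees(np.arctan(p[0])),np.polyval(p,[.45,.55,.65]).round(4))
    print('width',(sl[:,1]-sl[:,0]).round(3))
    yaw=np.radians(4);q=A[:,:2]@np.array([np.cos(yaw),np.sin(yaw)]);print('foot',np.sort(q)[[0,3,8,15,30]].round(4))
    r0=cv2.minAreaRect((A[abs((A-c)@n)<.02][:,:2]*1000).astype(np.float32));print(r0,cv2.boxPoints(r0).tolist())
    print('z at c',c)
# top edges by pixels
```

```text
top 2640 tilt 8.00397681680083 az 6.270991027563963 height offs 4.402191348815691e-06
edge 0 3.8247527713081295 [0.0013 0.008  0.0147]
edge 1 3.925049100774878 [0.0999 0.1067 0.1136]
width [0.098 0.098 0.098 0.099 0.099 0.101 0.098 0.098 0.098 0.099 0.099 0.099
 0.099 0.099 0.099 0.099 0.099 0.099 0.099]
foot [0.4456 0.4458 0.4461 0.4467 0.448 ]
((553.0477905273438, 57.58150863647461), (220.20187377929688, 100.17647552490234), 3.867659568786621) [[439.8190612792969, 100.1291275024414], [446.5761413574219, 0.1808018684387207], [666.2764892578125, 15.033889770507812], [659.5194091796875, 114.98221588134766]]
z at c [0.54971539 0.05690666 0.03720813]
scene 1497 tilt 8.078303153843118 az 7.190849192522108 height offs 0.0008194973588231978
edge 0 12.224151856595173 [0.0024 0.024  0.0457]
edge 1 4.60545825497383 [0.1028 0.1109 0.1189]
width [0.09  0.092 0.088 0.092 0.088 0.089 0.093 0.093 0.088 0.089 0.09  0.091
 0.092 0.089 0.09  0.087 0.089 0.05  0.043]
foot [0.4469 0.4499 0.4507 0.4521 0.4546]
((553.2752075195312, 66.49629974365234), (220.03121948242188, 95.31421661376953), 4.67740535736084) [[439.73974609375, 105.0234146118164], [447.51220703125, 10.026630401611328], [666.8106689453125, 27.96918487548828], [659.0382080078125, 122.96597290039062]]
z at c [0.54721312 0.06592328 0.03621855]
```

```bash
cat >> h.py <<'E'
from scipy.spatial.transform import Rotation as Ro
def frame(yaw,tilt=0,flip=False):
    # tool x,y,z for tool pointing into a surface with heading yaw, uphill tilt (deg); tool x along heading unless flip
    a,b=np.radians(yaw),np.radians(tilt)
    ux=np.array([np.cos(a)*np.cos(b),np.sin(a)*np.cos(b),np.sin(b)]);uy=np.array([-np.sin(a),np.cos(a),0]);uz=np.cross(ux,uy)
    s=-1 if flip else 1
    return np.stack([s*ux,-s*uy,-uz],1)
def delta(p,R):
    s=telemetry.observe();R0=np.array(s['tool_rot']);p0=np.array(s['position'])
    print('t',s['time_s'],'pos',p0.round(4),'F',np.round(s['ft_force'],2),'q',np.round(s['q'],1),'w',s['grip_width'])
    print('shift tool mm',(R0.T@(np.array(p)-p0)*1000).round(1),'turn',Ro.from_matrix(R0.T@R).as_rotvec(degrees=True).round(2))
E
python3 - <<'E'
from h import *
s=telemetry.observe();print(np.array(s['tool_rot']).round(3).tolist(), s['ft_force'])
c=cam('wrist');print(np.array(c['g']['mount']).round(3).tolist())
for f in(0,1): delta([.5434,-.2778,.15],frame(-21.8,0,f))
E
```

```text
[[-0.93, 0.368, -0.001], [0.368, 0.93, -0.001], [0.0, -0.001, -1.0]] [0.0249256  0.7797928  0.13639511]
[[-0.001, 0.952, 0.306, 0.077], [1.0, 0.001, -0.0, -0.002], [-0.0, 0.306, -0.952, -0.168], [0.0, 0.0, 0.0, 1.0]]
t 0.2 pos [0.2023 0.5112 0.2058] F [-1.36  0.86 -0.19] q [ 56.1  21.8  74.4  -0.   83.9 -12.3] w 0.08583381249014295
shift tool mm [-607.5 -608.1   56.2] turn [ 1.0000e-02 -8.0000e-02 -1.7979e+02]
t 0.2 pos [0.2023 0.5112 0.2058] F [-1.36  0.86 -0.19] q [ 56.1  21.8  74.4  -0.   83.9 -12.3] w 0.08583381249014295
shift tool mm [-607.5 -608.1   56.2] turn [-0.05 -0.01  0.21]
```

Request:
apply_moves([
  [-50.6,-50.6,0,0,0,0,1],
  [-50.6,-50.6,0,0,0,0,1],
  [-50.6,-50.6,0,0,0,0,1],
  [-50.6,-50.6,0,0,0,0,1],
  [-50.6,-50.6,0,0,0,0,1],
  [-50.6,-50.6,0,0,0,0,1],
  [-50.6,-50.6,0,0,0,0,1],
  [-50.6,-50.6,0,0,0,0,1],
  [-50.6,-50.6,0,0,0,0,1],
  [-50.6,-50.6,0,0,0,0,1],
  [-50.6,-50.6,0,0,0,0,1],
  [-50.6,-50.6,10,0,0,0,1],
])

```text
time_s: 1.7
position: [0.5008, -0.1786, 0.1978]
tool_rot: [[-0.93, 0.368, 0.001], [0.368, 0.93, -0.001], [-0.001, -0.0, -1.0]]
ft_force: [0.7, 0.8, 0.2]
grip_width: 0.0853
gripper_force: 0.0
```

Request:
apply_moves([
  [0,0,0,0,0,0,1],
  [0,0,0,0,0,0,1],
  [0,0,0,0,0,0,1],
])

```text
time_s: 2.08
position: [0.4999, -0.1752, 0.1979]
tool_rot: [[-0.93, 0.367, 0.0], [0.367, 0.93, -0.0], [-0.0, -0.0, -1.0]]
ft_force: [0.2, 0.9, 0.3]
grip_width: 0.0857
gripper_force: 0.0
```

Run:
```python
from h import *
delta([.5434,-.2778,.15],frame(-21.8,0,1))
c=cam('wrist');save(c,'w1.png',k=1.4)
P=cloud(c);np.savez('w1.npz',P=P,im=c['im'])
im=c['im'].astype(int)
m=(abs(im[...,0]-im[...,1])<25)&(np.hypot(P[...,0]-.5434,P[...,1]+.2778)<.13)&(P[...,2]>.015)&(P[...,2]<.075)
Q=P[m];print(np.histogram(Q[:,2],bins=np.arange(.015,.08,.005))[0])
for a,b in((.055,.07),(.022,.034)):
    S=Q[(Q[:,2]>a)&(Q[:,2]<b)];print(len(S),S.mean(0),cv2.minAreaRect((S[:,:2]*1000).astype(np.float32)))
```

```text
t 2.075 pos [ 0.4999 -0.1752  0.1979] F [0.23 0.86 0.26] q [ -32.1   20.1   78.4    0.    81.5 -100.6] w 0.08567703067184837
shift tool mm [-78.  -79.5  47.9] turn [-0.    0.02  0.29]
[ 120  154 3108  239  405 1911   71   68   80  531    0    0]
611 [ 0.54395761 -0.27747817  0.06126816] ((545.3073120117188, -278.7724914550781), (12.213347434997559, 50.394168853759766), 68.43121337890625)
3393 [ 0.55505782 -0.27987824  0.02796817] ((563.6866455078125, -275.62640380859375), (130.33157348632812, 243.80178833007812), 17.14842987060547)
```

View pics/w1.png

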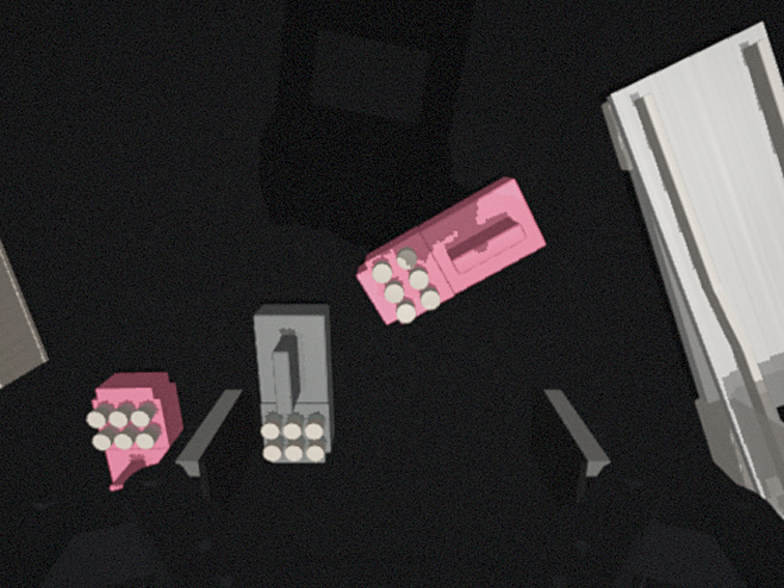

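The grey rack's fin is at (288,370) between two pink look-alikes. The wrist camera puts it at (0.5445,-0.2783), agreeing to 1–2 mm. The pink neighbour clears the open fingers by about 20 mm.

Request:
apply_moves([
  [-26.5,-26.5,0,0,0,0,1],
  [-26.5,-26.5,0,0,0,0,1],
  [-26.5,-26.5,0,0,0,0,1],
  [0,0,40,0,0,0,1],
  [0,0,40,0,0,0,1],
  [0,0,30,0,0,0,1],
  [0,0,0,0,0,0,1],
  [0,0,0,0,0,0,1],
])

```text
time_s: 3.12
position: [0.5455, -0.2795, 0.0892]
tool_rot: [[-0.93, 0.367, 0.002], [0.367, 0.93, -0.002], [-0.002, -0.001, -1.0]]
ft_force: [0.0, -0.7, 0.7]
grip_width: 0.0856
gripper_force: 0.0
```

Run:
```python
from h import *
delta([.5445,-.2783,.034],frame(-21.7,0,1))
c=cam('wrist');save(c,'w2.png',k=1.4)
```

```text
t 3.125 pos [ 0.5455 -0.2795  0.0892] F [ 0.   -0.74  0.67] q [ -38.2   33.7   74.    -0.    72.1 -106.6] w 0.0856119739076159
shift tool mm [ 1.5  0.8 55.2] turn [-0.04  0.14  0.15]
```

View pics/w2.png

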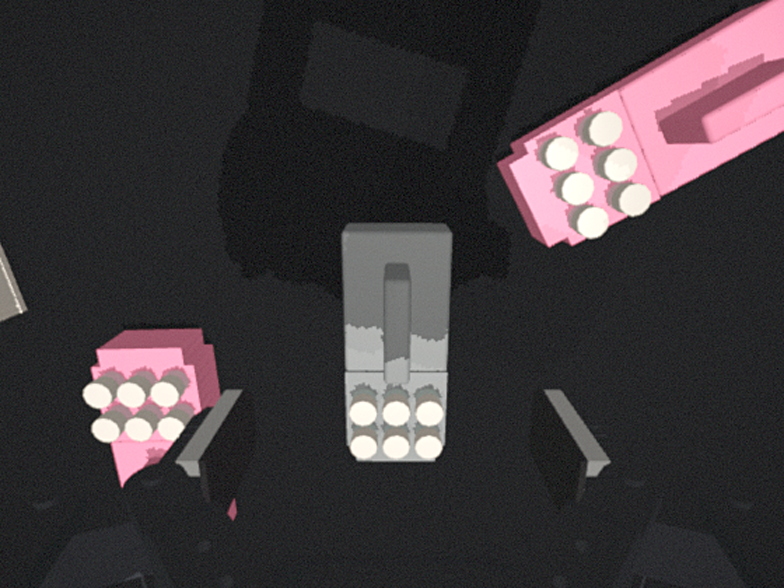

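The fin is centred between the open fingers at (397,320). Before descending I check clearance of the left finger to the left pink look-alike.

Run:
```python
from h import *
d=np.load('top.npz');P=d['P'];im=d['im'].astype(int)
m=(im[...,0]-im[...,1]>20)&(P[...,2]>.02)&(P[...,2]<.1)&(P[...,1]<-.25)&(P[...,0]>.3)
Q=P[m]; a=np.radians(-21.7)
r=(Q[:,:2]-[.5445,-.2783])@np.array([[np.cos(a),-np.sin(a)],[np.sin(a),np.cos(a)]])
for lo,hi in((-60,-35),(-35,-15),(-15,15),(15,35)):
    s=(r[:,0]*1e3>lo)&(r[:,0]*1e3<hi)
    if s.any(): print(lo,hi,s.sum(),'nearest y mm',(r[s,1].max()*1e3).round(1),'zmax',Q[s,2].max().round(3))
```

```text
-35 -15 2 nearest y mm -213.4 zmax 0.039
15 35 66 nearest y mm -108.0 zmax 0.046
```

Run:
```python
from h import *
d=np.load('top.npz');P=d['P']
Q=P[(P[...,2]>.015)&(P[...,2]<.1)]; a=np.radians(-21.7)
r=(Q[:,:2]-[.5445,-.2783])@np.array([[np.cos(a),-np.sin(a)],[np.sin(a),np.cos(a)]])*1e3
for sg in(-1,1):
  for lo in range(-60,60,20):
    s=(r[:,0]>lo)&(r[:,0]<lo+20)&(r[:,1]*sg>32)&(r[:,1]*sg<150)
    if s.any(): print(sg,lo,s.sum(),'nearest',np.sort(abs(r[s,1]))[:3].round(1),'z',Q[s,2].min().round(3))
```

```text
-1 20 124 nearest [106.  107.4 108. ] z 0.017
-1 40 114 nearest [105.7 105.8 105.8] z 0.016
1 -60 110 nearest [60.3 61.5 62.2] z 0.022
1 -40 8 nearest [70.9 74.4 75.5] z 0.025
```

Clear on both sides. Descending and gripping.

Request:
apply_moves([
  [1.5,0.8,25,0,0,0,1],
  [0,0,20,0,0,0,1],
  [0,0,9,0,0,0,1],
  [0,0,0,0,0,0,1],
  [0,0,0,0,0,0,0],
  [0,0,0,0,0,0,0],
  [0,0,0,0,0,0,0],
  [0,0,0,0,0,0,0],
  [0,0,0,0,0,0,0],
  [0,0,0,0,0,0,0],
], grip_force=50)

```text
time_s: 4.42
position: [0.5438, -0.2779, 0.0337]
tool_rot: [[-0.93, 0.368, 0.0], [0.368, 0.93, 0.0], [-0.0, 0.0, -1.0]]
ft_force: [0.7, 2.5, 2.3]
grip_width: 0.0096
gripper_force: 48.9
```

Request:
apply_moves([
  [0,0,-20,0,0,0,0],
  [0,0,-40,0,0,0,0],
  [0,0,-50,0,0,0,0],
  [0,0,-30,0,0,0,0],
  [0,0,0,0,0,0,0],
  [0,0,0,0,0,0,0],
])

```text
time_s: 5.18
position: [0.5429, -0.2777, 0.1711]
tool_rot: [[-0.93, 0.368, -0.003], [0.368, 0.93, 0.002], [0.004, 0.001, -1.0]]
ft_force: [-0.6, -0.9, -5.1]
grip_width: 0.0093
gripper_force: 49.0
```

Run:
```python
from h import *
foot=np.array([.4432,.0502,.022]);D=frame(3.87,8);ux=D[:,0];uz=-D[:,2]
tcp=foot+ux*(.092-.025)+uz*(.0337+.06)   # 60 mm above deck, tilted
print(tcp,ux,uz)
delta(tcp,frame(3.87,8,1))
c=cam('wrist');save(c,'w3.png',k=1.4)
P=cloud(c)
s=telemetry.observe();R=np.array(s['tool_rot']);Q=(P-s['position'])@R
# rack in tool frame: caps & body top
im=c['im'].astype(int)
m=(c['z']>0)&(abs(Q[...,1])<.05)&(Q[...,0]>-.12)&(Q[...,0]<.08)&(Q[...,2]>-.04)&(Q[...,2]<.04)
q=Q[m]*1e3;print(np.histogram(q[:,2],bins=np.arange(-40,41,5))[0])
S=q[(q[:,2]>1)&(q[:,2]<12)];print(cv2.minAreaRect(S[:,:2].astype(np.float32)),len(S))
# plane tilt of body top
A=np.c_[S[:,:2],np.ones(len(S))];print(np.linalg.lstsq(A,S[:,2],rcond=None)[0])
```

```text
[0.49638589 0.05379787 0.12411272] [0.98801001 0.06683606 0.1391731 ] [-0.13885575 -0.0093932   0.99026807]
t 5.175 pos [ 0.5429 -0.2777  0.1711] F [-0.58 -0.87 -5.13] q [ -38.2   29.4   67.5   -0.    83.3 -106.6] w 0.009332765669441166
shift tool mm [165.1 291.1  47.9] turn [ -1.68  -8.07 -25.43]
[ 335  314 2191  105   93  109 1060  336 2724 4997  201  185  175  159
   33    0]
((-26.839706420898438, -0.8291988372802734), (130.9594268798828, 54.196006774902344), 0.044042009860277176) 7767
[-2.31181041e-03 -1.77172761e-02  5.41315798e+00]
```

View pics/w3.png

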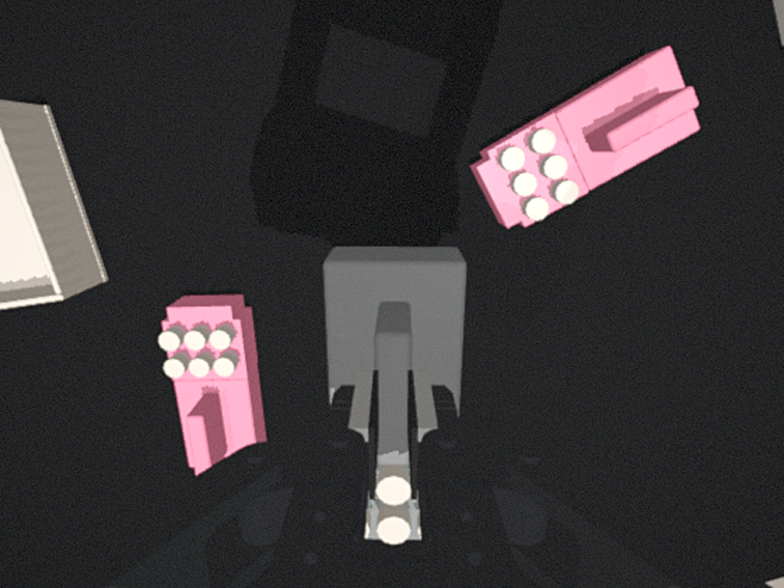

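The rack is held straight and level; its centre is at tool x -27 mm, y -1 mm. I now turn, carry it over the ramp foot, then tilt.

Request:
apply_moves([
  [0,0,0,0,0,-8.5,0],
  [0,0,0,0,0,-8.5,0],
  [0,0,0,0,0,-8.6,0],
  [4,30,0,0,0,0,0],
  [4,55,0,0,0,0,0],
  [4,55,0,0,0,0,0],
  [4,55,0,0,0,0,0],
  [4,55,0,0,0,0,0],
  [4,55,0,0,0,0,0],
  [0,29,0,0,-4,0,0],
  [0,0,0,0,-4,0,0],
  [0,0,0,0,0,0,0],
])

```text
time_s: 6.72
position: [0.4949, 0.0536, 0.1723]
tool_rot: [[-0.988, -0.07, 0.135], [-0.07, 0.998, 0.01], [-0.136, 0.0, -0.991]]
ft_force: [-0.1, -1.0, -4.9]
grip_width: 0.0098
gripper_force: 49.2
```

Run:
```python
from h import *
foot=np.array([.4432,.0502,.022]);D=frame(3.87,8);ux=D[:,0];uy=-D[:,1];uz=-D[:,2]
tcp=foot+ux*(.092-.0268)+uz*(.0337+.03)
delta(tcp,frame(3.87,8,1))
c=cam('wrist');P=cloud(c);save(c,'w4.png',k=1.4)
Q=(P-foot)@np.stack([ux,uy,uz],1)*1e3; np.savez('w4.npz',Q=Q,im=c['im'])
# rails/deck seen in deck frame
m=(c['z']>0)&(Q[...,2]>-30)&(Q[...,2]<30)&(abs(Q[...,1])<70)&(Q[...,0]>-20)&(Q[...,0]<60)
q=Q[m]
d=q[(abs(q[:,2])<5)];print('deck z',len(d),np.percentile(d[:,2],[10,50,90]),'x0',np.percentile(d[:,0],[.2,1,3]),'y',np.percentile(d[:,1],[.5,99.5]))
for a in range(-10,60,10):
    s=q[(q[:,0]>a)&(q[:,0]<a+10)]
    r=s[(s[:,2]>9)&(s[:,2]<20)]; dd=s[abs(s[:,2])<4]
    L=r[r[:,1]>0][:,1];Rr=r[r[:,1]<0][:,1]
    print(a,len(dd),'rail L',np.percentile(L,[3,97]).round(1) if len(L)>5 else None,'R',np.percentile(Rr,[3,97]).round(1) if len(Rr)>5 else None)
```

```text
t 6.725 pos [0.4949 0.0536 0.1723] F [-0.06 -0.97 -4.86] q [  -8.5   14.7   91.6    1.9   66.1 -103.1] w 0.009774723713426879
shift tool mm [ 6.8  0.  77.9] turn [ 0.05 -0.2   0.16]
deck z 6009 [-1.24920503 -0.31616527  0.65351382] x0 [1.57870118 1.63294283 2.49413907] y [-50.5454727   48.68335612]
-10 0 rail L None R None
0 1136 rail L None R None
10 1191 rail L [32.  37.9] R [-39.3 -33.9]
20 1056 rail L [32.1 37.6] R [-39.8 -33.9]
30 1082 rail L [31.9 37.7] R [-39.6 -34. ]
40 1002 rail L [32.  37.4] R [-39.6 -34.1]
50 525 rail L [32.2 37.2] R [-39.9 -34. ]
```

View pics/w4.png

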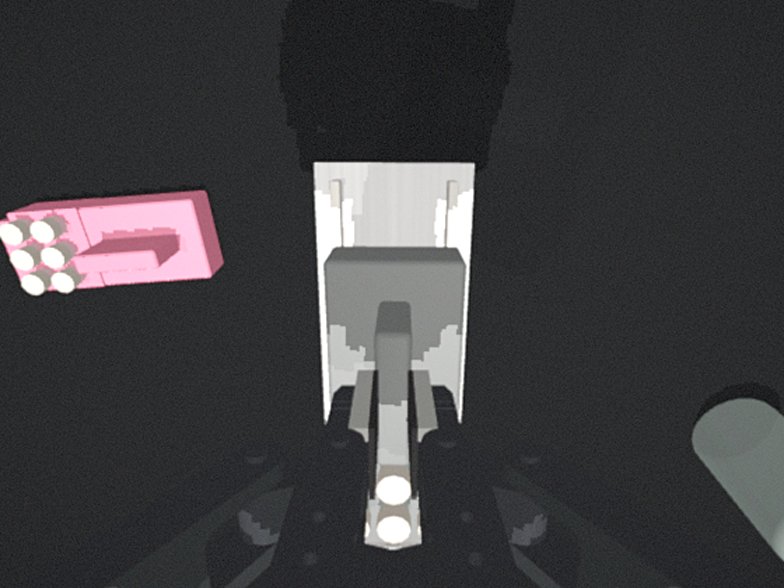

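The rack is over the foot, aligned between the rails (centre offset under 0.5 mm). Lowering to about 4 mm above the deck.

Request:
apply_moves([
  [3.4,0,35,0,-0.2,0.15,0],
  [3.4,0,35,0,0,0,0],
  [0,0,25,0,0,0,0],
  [0,0,8,0,0,0,0],
  [0,0,0,0,0,0,0],
  [0,0,0,0,0,0,0],
])

```text
time_s: 7.52
position: [0.5048, 0.0537, 0.0714]
tool_rot: [[-0.987, -0.067, 0.144], [-0.067, 0.998, 0.01], [-0.144, -0.0, -0.99]]
ft_force: [0.1, 0.2, -4.7]
grip_width: 0.0096
gripper_force: 49.2
```

Request:
apply_moves([
  [0,0,1,0,0,0,0],
  [0,0,1,0,0,0,0],
  [0,0,1,0,0,0,0],
  [0,0,0.5,0,0,0,0],
  [0,0,0,0,0,0,0],
])

```text
time_s: 8.15
position: [0.5047, 0.0539, 0.067]
tool_rot: [[-0.988, -0.067, 0.142], [-0.067, 0.998, 0.01], [-0.143, 0.0, -0.99]]
ft_force: [-0.2, 0.7, -4.3]
grip_width: 0.0098
gripper_force: 49.2
```

Run:
```python
from h import *
foot=np.array([.4442,.0492,.022]);D=frame(3.87,8);ux=D[:,0];uy=-D[:,1];uz=-D[:,2]
s=telemetry.observe();print(((np.array(s['position'])-foot)@np.stack([ux,uy,uz],1)*1e3).round(2), s['ft_force'])
```

```text
[66.32  0.61 36.17] [-0.15082866  0.66882861 -4.31830796]
```

Request:
apply_moves([
  [0,0,1,0,0,0,0],
  [0,0,0,0,0,0,0],
  [0,0,0.7,0,0,0,0],
  [0,0,0,0,0,0,0],
  [0,0,0.5,0,0,0,0],
  [0,0,0,0,0,0,0],
])

```text
time_s: 8.9
position: [0.505, 0.0539, 0.0649]
tool_rot: [[-0.988, -0.067, 0.142], [-0.067, 0.998, 0.01], [-0.143, 0.0, -0.99]]
ft_force: [-0.1, 0.9, -3.6]
grip_width: 0.0098
gripper_force: 49.3
```

Request:
apply_moves([
  [0,0,0.6,0,0,0,0],
  [0,0,0,0,0,0,0],
  [0,0,0.5,0,0,0,0],
  [0,0,0,0,0,0,0],
])

```text
time_s: 9.4
position: [0.5051, 0.0543, 0.0643]
tool_rot: [[-0.987, -0.068, 0.143], [-0.067, 0.998, 0.01], [-0.143, 0.001, -0.99]]
ft_force: [-4.1, 2.9, 5.9]
grip_width: 0.0098
gripper_force: 50.5
```

Contact with the deck. Releasing and rising.

Request:
apply_moves([
  [0,0,0,0,0,0,0.6],
  [0,0,0,0,0,0,0.6],
  [0,0,0,0,0,0,0.6],
  [0,0,0,0,0,0,0.6],
  [0,0,-20,0,0,0,0.6],
  [0,0,-40,0,0,0,0.6],
  [0,0,-50,0,0,0,0.6],
  [0,0,0,0,0,0,0.3],
  [0,0,0,0,0,0,0],
])

```text
time_s: 10.52
position: [0.4892, 0.0529, 0.1721]
tool_rot: [[-0.988, -0.067, 0.141], [-0.067, 0.998, 0.01], [-0.142, 0.001, -0.99]]
ft_force: [-0.6, -0.4, -0.7]
grip_width: 0.0156
gripper_force: 0.0
```

Run:
```python
from h import *
foot=np.array([.4442,.0492,.022]);D=frame(3.87,8);ux=D[:,0];uy=-D[:,1];uz=-D[:,2];B=np.stack([ux,uy,uz],1)
s=telemetry.observe();print(((np.array(s['position'])-foot)@B*1e3).round(2), s['ft_force'],s['grip_width'])
c=cam('wrist');Q=(cloud(c)-foot)@B*1e3
m=(c['z']>0)&(abs(Q[...,1])<31)&(Q[...,0]>5)&(Q[...,0]<180)
q=Q[m]
S=q[(q[:,2]>22)&(q[:,2]<34)];print('rack body',len(S),S[:,2].mean(),cv2.minAreaRect(S[:,:2].astype(np.float32)),S[:,0].min())
S=q[(q[:,2]>55)&(q[:,2]<68)];print('fin',len(S),cv2.minAreaRect(S[:,:2].astype(np.float32)))
h=q[(q[:,2]>5)&(q[:,2]<22)];print('heel face x',np.percentile(h[:,0],[5,50,95]) if len(h) else None)
save(c,'w5.png',k=1.4)
```

```text
[ 65.56   0.64 142.32] [-0.57333184 -0.44419674 -0.666662  ] 0.015568807841227869
rack body 5629 27.901599112771127 ((92.53025817871094, -0.20710182189941406), (130.12171936035156, 54.11967468261719), 0.06636262685060501) 27.456030658148467
fin 996 ((67.31875610351562, -0.04864788055419922), (11.88175106048584, 49.88349151611328), 89.66670989990234)
heel face x [27.53797707 27.70906578 27.9078543 ]
```

View pics/w5.png

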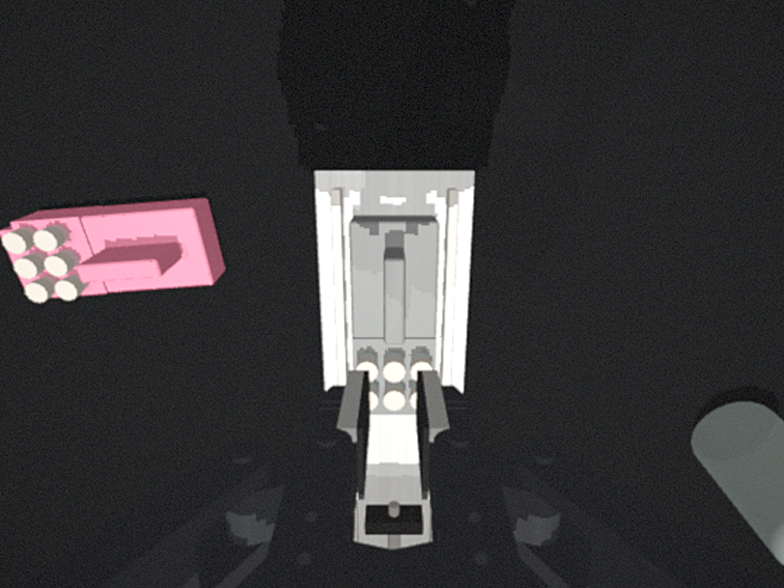

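The rack sits flat at deck x 92.5, y -0.2, square to the rails and released. The stop pad and pin are visible at (393,518). I measure the pad and move behind the heel with shut fingers.

Request:
apply_moves([
  [32,0,0,0,0,0,0],
  [33,0,0,0,0,0,0],
  [0,0,40,0,0,0,0],
  [0,0,40,0,0,0,0],
  [0,0,40,0,0,0,0],
  [0,0,0,0,0,0,0],
  [0,0,0,0,0,0,0],
])

```text
time_s: 11.45
position: [0.4425, 0.0497, 0.0452]
tool_rot: [[-0.988, -0.067, 0.142], [-0.067, 0.998, 0.01], [-0.143, 0.0, -0.99]]
ft_force: [0.2, 0.1, 0.2]
grip_width: 0.0001
gripper_force: 0.0
```

Run:
```python
from h import *
foot=np.array([.4442,.0492,.022]);D=frame(3.87,8);ux=D[:,0];uy=-D[:,1];uz=-D[:,2];B=np.stack([ux,uy,uz],1)
s=telemetry.observe();print('tcp deck',((np.array(s['position'])-foot)@B*1e3).round(2), s['ft_force'],s['grip_width'])
for n in('wrist','top','scene'):
    c=cam(n);Q=(cloud(c)-foot)@B*1e3;im=c['im'].astype(int)
    m=(c['z']>0)&(abs(Q[...,1])<20)&(Q[...,0]>225)&(Q[...,0]<330)&(Q[...,2]>-3)&(Q[...,2]<40)
    q=Q[m];print(n,len(q),np.histogram(q[:,0],bins=np.arange(225,331,7))[0])
    k=m&(im.sum(-1)<120)&(Q[...,2]>3); 
    if k.sum(): print(' dark',k.sum(),np.percentile(Q[k],[5,50,95],axis=0).round(1).tolist())
```

```text
tcp deck [ 1.61  0.6  23.22] [0.22139471 0.10331702 0.15755343] 0.0001168938235053884
wrist 0 [0 0 0 0 0 0 0 0 0 0 0 0 0 0 0]
top 71 [31 32  8  0  0  0  0  0  0  0  0  0  0  0  0]
scene 49 [ 0  0  0  0  0  0  0  0  1  4 11 17 15  1  0]
```

Run:
```python
from h import *
foot=np.array([.4442,.0492,.022]);D=frame(3.87,8);ux=D[:,0];uy=-D[:,1];uz=-D[:,2];B=np.stack([ux,uy,uz],1)
c=cam('wrist')  # intrinsics only
R=np.array([[-0.988,-0.067,0.141],[-0.067,0.998,0.01],[-0.142,0.001,-0.99]]);T=np.eye(4);T[:3,:3]=R;T[:3,3]=[.4892,.0529,.1721]
M=T@np.array(c['g']['mount'])
def hit(u,v,h):
    d=B.T@M[:3,:3]@np.array([(u/1.4-c['g']['cx'])/c['f'],-(v/1.4-c['g']['cy'])/c['f'],-1]);e=B.T@(M[:3,3]-foot)
    return ((e+d*(h/1e3-e[2])/d[2])*1e3).round(1)
print('check heel top',hit(393,218,28),'foot',hit(393,171,0))
for h in(4,14,24):print(h,'top edge img 506',hit(393,506,h),'535',hit(393,535,h),'left/right',hit(365,520,h)[1],hit(423,520,h)[1])
```

```text
check heel top [26.4 -0.7 28. ] foot [ 0.9 -0.7  0. ]
4 top edge img 506 [254.3  -0.7   4. ] 535 [282.7  -0.7   4. ] left/right -22.9 23.1
14 top edge img 506 [245.5  -0.7  14. ] 535 [273.   -0.7  14. ] left/right -22.2 22.3
24 top edge img 506 [236.8  -0.7  24. ] 535 [263.3  -0.7  24. ] left/right -21.5 21.5
```

The pad face is at roughly deck x 250–258, so the heel should end near x 122. Lowering to push height and closing on the heel.

Request:
apply_moves([
  [0,-0.6,9,0,0,0,0],
  [0,0,6,0,0,0,0],
  [0,0,0,0,0,0,0],
  [-4,0,0,0,0,0,0],
  [-4,0,0,0,0,0,0],
  [-3,0,0,0,0,0,0],
  [-3,0,0,0,0,0,0],
  [-3,0,0,0,0,0,0],
  [-3,0,0,0,0,0,0],
  [0,0,0,0,0,0,0],
])

```text
time_s: 12.9
position: [0.4645, 0.0506, 0.0327]
tool_rot: [[-0.987, -0.067, 0.142], [-0.067, 0.998, 0.01], [-0.143, 0.0, -0.99]]
ft_force: [-0.1, 0.5, -0.2]
grip_width: 0.0005
gripper_force: 0.0
```

```bash
cat >> h.py <<'E'
foot=np.array([.4442,.0492,.022]);D=frame(3.87,8);B=np.stack([D[:,0],-D[:,1],-D[:,2]],1)
def st():
    s=telemetry.observe();print('t',s['time_s'],'tcp deck',((np.array(s['position'])-foot)@B*1e3).round(2),'F deck',(np.array(s['ft_force'])@B).round(2),'q',np.round(s['q'],0))
def rack():
    c=cam('wrist');Q=(cloud(c)-foot)@B*1e3
    m=(c['z']>0)&(abs(Q[...,1])<31)&(Q[...,0]>0)&(Q[...,0]<250);q=Q[m]
    S=q[(q[:,2]>25)&(q[:,2]<31)];print('body n',len(S),S.mean(0).round(1),cv2.minAreaRect(S[:,:2].astype(np.float32)),'heel x',np.percentile(S[:,0],[.3,2]).round(1))
    return c
E
python3 -c "
from h import *
st();rack()"
```

```text
t 12.9 tcp deck [2.168e+01 2.000e-02 7.750e+00] F deck [-0.13  0.55 -0.2 ] q [ -10.   24.  108.    3.   41. -106.]
body n 1210 [35.2  2.9 27.6] ((37.63964080810547, -0.299896240234375), (54.14952850341797, 21.51584243774414), 89.6610336303711) heel x [27.1 27.4]
```

Request:
apply_moves([
  [-2,0,0,0,0,0,0],
  [-2,0,0,0,0,0,0],
  [-2,0,0,0,0,0,0],
  [-2,0,0,0,0,0,0],
  [-2,0,0,0,0,0,0],
])

```text
time_s: 13.58
position: [0.4743, 0.0512, 0.0341]
tool_rot: [[-0.988, -0.067, 0.142], [-0.067, 0.998, 0.01], [-0.143, 0.0, -0.99]]
ft_force: [-0.1, -1.1, -0.2]
grip_width: -0.0002
gripper_force: 0.0
```

```bash
python3 -c "
from h import *
st();rack()"
```

```text
t 13.575 tcp deck [3.16e+01 1.00e-02 7.77e+00] F deck [-0.19 -1.08 -0.2 ] q [  -9.   24.  106.    3.   42. -105.]
body n 2350 [38.1  1.7 27.6] ((42.988826751708984, -0.31252288818359375), (32.074554443359375, 54.2309684753418), 0.144993394613266) heel x [27.2 27.5]
```

```bash
python3 -c "
from h import *
st();c=rack();save(c,'w6.png',k=1.4)"
```

```text
t 13.625 tcp deck [3.175e+01 1.000e-02 7.790e+00] F deck [ 0.05 -0.2  -0.08] q [  -9.   24.  106.    3.   42. -105.]
body n 2370 [38.2  1.7 27.6] ((42.66073226928711, -0.3510417938232422), (54.248600006103516, 31.651180267333984), 89.4319839477539) heel x [27.2 27.6]
```

View pics/w6.png

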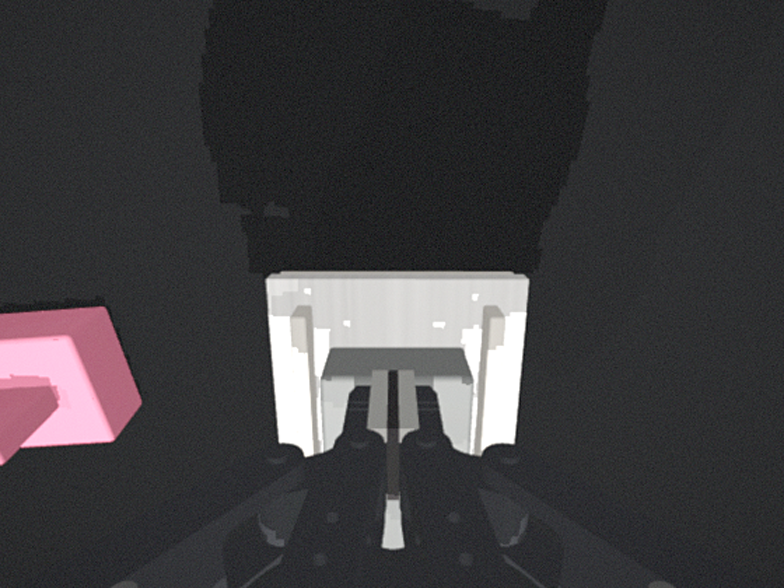

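```bash
python3 -c "
from h import *
s=telemetry.observe();c=cam('wrist');P=cloud(c);R=np.array(s['tool_rot']);Q=(P-s['position'])@R*1e3
W=(P-foot)@B*1e3
for v in range(245,312,4):
    print(v,[ (c['z'][v,u].round(3),Q[v,u].round(0).tolist(),W[v,u].round(0).tolist()) for u in (271,)], W[v,240].round(0).tolist())
"
```

```text
245 [(np.float32(0.19), [5.0, -7.0, 8.0], [27.0, -7.0, 0.0])] [27.0, -24.0, 0.0]
249 [(np.float32(0.187), [3.0, -7.0, 5.0], [28.0, -7.0, 3.0])] [27.0, -24.0, 5.0]
253 [(np.float32(0.181), [4.0, -7.0, -2.0], [28.0, -7.0, 10.0])] [28.0, -23.0, 9.0]
257 [(np.float32(0.176), [4.0, -7.0, -6.0], [28.0, -7.0, 14.0])] [28.0, -23.0, 13.0]
261 [(np.float32(0.172), [4.0, -7.0, -11.0], [28.0, -6.0, 19.0])] [28.0, -22.0, 19.0]
265 [(np.float32(0.151), [11.0, -6.0, -31.0], [20.0, -6.0, 38.0])] [28.0, -22.0, 23.0]
269 [(np.float32(0.148), [11.0, -6.0, -34.0], [21.0, -6.0, 42.0])] [28.0, -21.0, 26.0]
273 [(np.float32(0.145), [11.0, -6.0, -37.0], [21.0, -6.0, 45.0])] [29.0, -21.0, 29.0]
277 [(np.float32(0.14), [11.0, -6.0, -42.0], [20.0, -6.0, 50.0])] [32.0, -21.0, 28.0]
281 [(np.float32(0.138), [11.0, -6.0, -44.0], [21.0, -6.0, 52.0])] [34.0, -21.0, 27.0]
285 [(np.float32(0.134), [11.0, -5.0, -48.0], [20.0, -5.0, 56.0])] [37.0, -22.0, 27.0]
289 [(np.float32(0.133), [10.0, -5.0, -50.0], [21.0, -5.0, 58.0])] [38.0, -21.0, 28.0]
293 [(np.float32(0.129), [11.0, -5.0, -54.0], [21.0, -5.0, 61.0])] [40.0, -22.0, 28.0]
297 [(np.float32(0.125), [11.0, -5.0, -58.0], [20.0, -5.0, 65.0])] [44.0, -22.0, 27.0]
301 [(np.float32(0.124), [11.0, -5.0, -59.0], [21.0, -5.0, 67.0])] [46.0, -22.0, 27.0]
305 [(np.float32(0.121), [11.0, -5.0, -62.0], [20.0, -5.0, 70.0])] [47.0, -22.0, 28.0]
309 [(np.float32(0.116), [12.0, -5.0, -67.0], [19.0, -5.0, 75.0])] [50.0, -22.0, 28.0]
```

```bash
python3 -c "
from h import *
s=telemetry.observe();c=cam('wrist');P=cloud(c);R=np.array(s['tool_rot']);Q=(P-s['position'])@R*1e3
W=(P-foot)@B*1e3
m=(c['z']>0)&(abs(Q[...,1])<20)&(Q[...,2]>-60)&(W[...,2]>2)&(W[...,0]<25.5)
q=Q[m]
for z in range(-60,10,4):
    k=q[(q[:,2]>=z)&(q[:,2]<z+4)]
    if len(k): print(z,len(k),k.min(0).round(1),k.max(0).round(1))
for v in (250,258,262,264,266,275): print(v,[(u,Q[v,u].round(0).tolist(),c['im'][v,u].tolist()) for u in range(262,300,3)])
"
```

```text
-60 256 [  6.6 -15.3 -60. ] [ 11.9  11.8 -56. ]
-56 392 [  6.1 -15.4 -56. ] [ 11.8  11.9 -52. ]
-52 345 [  6.2 -15.4 -52. ] [ 11.7  11.9 -48. ]
-48 327 [  6.  -15.3 -48. ] [ 11.8  11.9 -44. ]
-44 302 [  6.1 -15.2 -44. ] [ 11.7  11.9 -40. ]
-40 286 [  6.2 -15.3 -40. ] [ 11.6  11.9 -36. ]
-36 240 [  6.3 -15.  -36. ] [ 11.6  11.1 -32. ]
-32 99 [  6.4 -13.5 -31.9] [ 11.8   9.6 -28.1]
-28 3 [ 10.3  -4.2 -28. ] [ 10.3   2.1 -27.8]
4 1 [24.5 10.3  5.6] [24.5 10.3  5.6]
250 [(262, [4.0, -12.0, 3.0], [98, 102, 100]), (265, [4.0, -10.0, 3.0], [99, 101, 100]), (268, [3.0, -9.0, 4.0], [95, 100, 98]), (271, [4.0, -7.0, 3.0], [98, 100, 100]), (274, [4.0, -5.0, 3.0], [97, 103, 101]), (277, [4.0, -4.0, 3.0], [100, 99, 98]), (280, [4.0, -2.0, 3.0], [97, 101, 98]), (283, [4.0, -0.0, 2.0], [97, 96, 100]), (286, [4.0, 1.0, 3.0], [100, 100, 100]), (289, [4.0, 3.0, 3.0], [100, 101, 100]), (292, [4.0, 5.0, 2.0], [105, 105, 103]), (295, [4.0, 6.0, 2.0], [98, 101, 100]), (298, [4.0, 8.0, 2.0], [96, 99, 98])]
258 [(262, [3.0, -11.0, -7.0], [99, 103, 102]), (265, [4.0, -10.0, -7.0], [106, 109, 106]), (268, [4.
[... 2046 characters left out ...]
 (292, [11.0, 3.0, -31.0], [138, 138, 135]), (295, [11.0, 5.0, -31.0], [134, 132, 131]), (298, [3.0, 7.0, -15.0], [103, 106, 104])]
275 [(262, [7.0, -10.0, -32.0], [92, 92, 94]), (265, [11.0, -8.0, -40.0], [128, 128, 124]), (268, [10.0, -7.0, -38.0], [141, 144, 138]), (271, [11.0, -6.0, -40.0], [143, 143, 140]), (274, [11.0, -4.0, -40.0], [140, 141, 137]), (277, [11.0, -3.0, -39.0], [73, 71, 72]), (280, [11.0, -2.0, -39.0], [46, 45, 42]), (283, [11.0, -1.0, -40.0], [46, 45, 39]), (286, [11.0, 1.0, -40.0], [140, 137, 133]), (289, [11.0, 2.0, -39.0], [141, 142, 137]), (292, [11.0, 3.0, -40.0], [140, 141, 137]), (295, [11.0, 4.0, -39.0], [137, 141, 138]), (298, [7.0, 6.0, -31.0], [87, 92, 92])]
```

```bash
python3 -c "
from h import *
st()
s=telemetry.observe();R=np.array(s['tool_rot'])
for n in('scene','top'):
    c=cam(n);P=cloud(c);Q=(P-s['position'])@R*1e3
    m=(c['z']>0)&(abs(Q[...,0])<40)&(abs(Q[...,1])<25)&(Q[...,2]>-120)&(Q[...,2]<15)
    q=Q[m];print(n,len(q))
    for z in range(-120,16,8):
        k=q[(q[:,2]>=z)&(q[:,2]<z+8)]
        if len(k): print(z,len(k),k.min(0).round(0),k.max(0).round(0),np.median(k,0).round(0))
"
```

```text
t 13.775 tcp deck [3.145e+01 2.000e-02 7.770e+00] F deck [-0.42  0.97  0.31] q [  -9.   24.  106.    3.   42. -105.]
scene 419
-120 25 [ -23.  -13. -120.] [ -10.   22. -112.] [ -17.    6. -116.]
-112 26 [ -20.  -14. -112.] [ -10.   25. -105.] [ -17.    7. -109.]
-104 25 [ -21.  -14. -104.] [ -6.  24. -96.] [ -16.    5. -100.]
-96 35 [-21. -11. -96.] [ 17.  20. -88.] [-14.  13. -93.]
-88 31 [-16. -23. -88.] [ 13.  21. -80.] [-13.  13. -84.]
-80 38 [-16. -24. -80.] [ 10.  24. -72.] [-11.   4. -75.]
-72 23 [-16. -25. -72.] [ -6.  17. -64.] [-13.  -2. -69.]
-64 15 [-18.  -9. -64.] [ -5.  16. -57.] [-10.   8. -60.]
-56 47 [-39.  -9. -56.] [  5.  16. -48.] [-16.   8. -52.]
-48 29 [-37.  -2. -48.] [  7.  19. -40.] [-16.  10. -44.]
-40 29 [-40.   5. -40.] [  5.  16. -32.] [-18.  10. -36.]
-32 21 [-38.   4. -32.] [  4.  13. -24.] [-17.   8. -28.]
-24 58 [-40.   5. -24.] [  2.  25. -16.] [-22.  14. -19.]
-16 6 [-36.  10. -16.] [ 2. 24. -8.] [-12.  19. -15.]
0 2 [19. 17.  5.] [23. 23.  7.] [21. 20.  6.]
8 9 [14.  7.  9.] [29. 19. 12.] [23. 16. 11.]
top 68
-64 3 [-37.  -2. -58.] [-34.   3. -58.] [-35.   3. -58.]
-56 12 [-40.  -5. -56.] [-31.   7. -51.] [-37.  -1. -55.]
-40 1 [-33.  -5. -32.] [-33.  -5. -32.] [-33.  -5. -32.]
-32 6 [-38. -19. -28.] [-26.  -5. -25.] [-31. -10. -26.]
-24 45 [-40. -25. -23.] [-25.  23. -16.] [-34. -13. -21.]
-16 1 [-22. -23. -14.] [-22. -23. -14.] [-22. -23. -14.]
```

```bash
python3 -c "
from h import *
d=np.load('w1.npz');P=d['P'];R=frame(-21.5,0,1)
Q=(P-[.4999,-.1752,.1979])@R*1e3
m=(abs(Q[...,1])<70)&(Q[...,2]>-70)&(Q[...,2]<20)&(abs(Q[...,0])<30)
q=Q[m]
for z in range(-70,20,6):
    k=q[(q[:,2]>=z)&(q[:,2]<z+6)]
    if len(k): print(z,len(k),k.min(0).round(0),k.max(0).round(0))
for (u,v) in ((238,392),(225,400),(205,430),(200,465),(205,480)): print(u,v,Q[int(v/1.4),int(u/1.4)].round(0),d['im'][int(v/1.4),int(u/1.4)])
"
```

```text
-70 1366 [-12. -58. -70.] [ 11.  55. -64.]
-64 1212 [-12. -58. -64.] [ 11.  55. -58.]
-58 1040 [-12. -58. -58.] [ 11.  55. -52.]
-52 914 [-12. -58. -52.] [ 11.  55. -46.]
-46 625 [-12. -56. -46.] [ 11.  53. -40.]
-40 86 [-11. -45. -40.] [  8.  42. -37.]
238 392 [ 11. -46. -45.] [93 90 88]
225 400 [ 10. -49. -48.] [87 89 84]
205 430 [ 10. -49. -63.] [87 87 83]
200 465 [  9. -45. -76.] [37 41 38]
205 480 [  6. -44. -77.] [18 10 16]
```

```bash
python3 -c "
from h import *
d=np.load('w1.npz');P=d['P'];R=frame(-21.5,0,1)
Q=(P-[.4999,-.1752,.1979])@R*1e3
m=(Q[...,2]>-200)&(Q[...,2]<-60)&(abs(Q[...,1])<100)
q=Q[m]
for z in range(-200,-60,10):
    k=q[(q[:,2]>=z)&(q[:,2]<z+10)]
    if len(k): print(z,len(k),k.min(0).round(0),k.max(0).round(0))
c=cam('wrist');s=telemetry.observe();Q=(cloud(c)-s['position'])@np.array(s['tool_rot'])*1e3
q=Q[(c['z']>0)&(Q[...,2]<-50)&(Q[...,0]>-45)&(Q[...,0]<60)&(abs(Q[...,1])<60)]
for z in range(-160,-50,10):
    k=q[(q[:,2]>=z)&(q[:,2]<z+10)]
    if len(k): print('now',z,len(k),k.min(0).round(0),k.max(0).round(0))
"
```

```text
-170 927 [  77.   -2. -168.] [  77.   -2. -168.]
-120 2481 [  12.  -37. -115.] [  18.   58. -110.]
-110 11620 [   1.  -71. -110.] [  18.   67. -100.]
-100 11158 [ -11.  -76. -100.] [ 18.  73. -90.]
-90 5016 [-13. -75. -90.] [ 14.  73. -80.]
-80 1802 [ -7. -63. -80.] [ 12.  59. -70.]
-70 2171 [-12. -58. -70.] [ 11.  55. -60.]
now -120 1958 [  12.  -59. -115.] [  19.   56. -110.]
now -110 11603 [   1.  -60. -110.] [  18.   59. -100.]
now -100 9221 [  -9.  -56. -100.] [ 18.  52. -90.]
now -90 8044 [-10. -47. -90.] [ 17.  44. -80.]
now -80 4712 [-12. -39. -80.] [ 14.  36. -70.]
now -70 1398 [-11. -29. -70.] [ 14.  26. -60.]
now -60 1237 [-37. -15. -60.] [ 12.  12. -50.]
```

The fingers physically end about 28 mm short of the reported TCP. Open and shut wrist depth data agree, and no contact occurred over the heel. With that corrected, I back off, lower 26 mm more and approach again.

Request:
apply_moves([
  [12,0,0,0,0,0,0],
  [11,0,0,0,0,0,0],
  [0,0,0,0,0,0,0],
  [0,0,10,0,0,0,0],
  [0,0,10,0,0,0,0],
  [0,0,5,0,0,0,0],
  [0,0,0,0,0,0,0],
  [-2,0,0,0,0,0,0],
  [-2,0,0,0,0,0,0],
  [-2,0,0,0,0,0,0],
  [-2,0,0,0,0,0,0],
  [0,0,0,0,0,0,0],
])

```text
time_s: 15.42
position: [0.4631, 0.0505, 0.0073]
tool_rot: [[-0.987, -0.067, 0.142], [-0.067, 0.998, 0.01], [-0.143, 0.0, -0.99]]
ft_force: [0.2, -0.2, 0.6]
grip_width: -0.0
gripper_force: 0.0
```

```bash
python3 -c "
from h import *
st();rack()"
```

```text
t 15.425 tcp deck [ 16.68   0.05 -17.23] F deck [ 0.3  -0.21  0.55] q [ -10.   26.  110.    3.   36. -106.]
body n 547 [11.  -1.6 28.2] ((20.944982528686523, 0.8901615142822266), (37.59126281738281, 32.48085403442383), 33.50600051879883) heel x [4.7 5. ]
```

Request:
apply_moves([
  [-1,0,0,0,0,0,0],
  [-1,0,0,0,0,0,0],
  [-2,0,0,0,0,0,0],
  [-2,0,0,0,0,0,0],
  [-2,0,0,0,0,0,0],
  [-2,0,0,0,0,0,0],
])

```text
time_s: 16.23
position: [0.473, 0.0512, 0.0086]
tool_rot: [[-0.988, -0.067, 0.142], [-0.067, 0.998, 0.01], [-0.143, 0.0, -0.99]]
ft_force: [-2.2, -1.1, -1.8]
grip_width: 0.0001
gripper_force: 0.9
```

```bash
sed -i 's/(Q\[...,0\]>0)&(Q\[...,0\]<250)/(Q[...,0]>0)\&(Q[...,0]<250)\&(abs(Q[...,1])>17)/' h.py; python3 -c "
from h import *
st();rack()"
```

```text
t 16.225 tcp deck [ 26.71   0.04 -17.3 ] F deck [-2.5  -0.94 -1.45] q [  -9.   27.  108.    3.   37. -105.]
body n 4 [37.4 11.4 25.2] ((37.20243835449219, -0.6403350830078125), (49.89590835571289, 0.4267652928829193), 89.34290313720703) heel x [37.1 37.1]
```

Request:
apply_moves([
  [-2.5,0,0,0,0,0,0],
  [-2.5,0,0,0,0,0,0],
  [-2.5,0,0,0,0,0,0],
  [-2.5,0,0,0,0,0,0],
  [-2.5,0,0,0,0,0,0],
  [-2.5,0,0,0,0,0,0],
  [-2.5,0,0,0,0,0,0],
  [-2.5,0,0,0,0,0,0],
  [-2.5,0,0,0,0,0,0],
  [-2.5,0,0,0,0,0,0],
])

```text
time_s: 17.52
position: [0.4976, 0.0529, 0.0122]
tool_rot: [[-0.988, -0.067, 0.142], [-0.067, 0.998, 0.01], [-0.143, 0.0, -0.99]]
ft_force: [-2.1, 0.4, -2.3]
grip_width: -0.0
gripper_force: 0.9
```

Request:
apply_moves([
  [-2.5,0,0,0,0,0,0],
  [-2.5,0,0,0,0,0,0],
  [-2.5,0,0,0,0,0,0],
  [-2.5,0,0,0,0,0,0],
  [-2.5,0,0,0,0,0,0],
  [-2.5,0,0,0,0,0,0],
  [-2.5,0,0,0,0,0,0],
  [-2.5,0,0,0,0,0,0],
  [-2.5,0,0,0,0,0,0],
  [-2.5,0,0,0,0,0,0],
])

```text
time_s: 18.77
position: [0.5223, 0.0545, 0.0158]
tool_rot: [[-0.988, -0.067, 0.142], [-0.067, 0.998, 0.01], [-0.143, 0.0, -0.99]]
ft_force: [-1.5, 0.3, -0.9]
grip_width: 0.0002
gripper_force: 0.9
```

```bash
python3 -c "
from h import *
st();c=rack();Q=(cloud(c)-foot)@B*1e3
m=(c['z']>0)&(abs(Q[...,1])<31)&(Q[...,2]>33)&(Q[...,0]>100)&(Q[...,0]<240)
q=Q[m];print(len(q),q.min(0) if len(q) else 0,q.max(0) if len(q) else 0)
"
```

```text
t 18.775 tcp deck [ 7.670e+01  5.000e-02 -1.705e+01] F deck [-1.54  0.44 -0.67] q [  -8.   29.  100.    2.   43. -103.]
body n 11 [87.3 14.7 25.5] ((87.09918212890625, -0.8834190368652344), (51.22441101074219, 0.9161496758460999), 89.48033142089844) heel x [86.9 86.9]
340 [100.9034325   -4.65176485  33.01813361] [103.8951865    1.19112014  47.08309905]
```

Request:
apply_moves([
  [-2,0,0,0,0,0,0],
  [-2,0,0,0,0,0,0],
  [-2,0,0,0,0,0,0],
  [-2,0,0,0,0,0,0],
  [-2,0,0,0,0,0,0],
  [-2,0,0,0,0,0,0],
  [-1,0,0,0,0,0,0],
  [-1,0,0,0,0,0,0],
  [-1,0,0,0,0,0,0],
])

```text
time_s: 19.95
position: [0.537, 0.0555, 0.0179]
tool_rot: [[-0.988, -0.067, 0.142], [-0.067, 0.998, 0.01], [-0.143, 0.0, -0.99]]
ft_force: [-2.3, 0.3, -0.2]
grip_width: 0.0002
gripper_force: 1.2
```

Request:
apply_moves([
  [-0.8,0,0,0,0,0,0],
  [-0.8,0,0,0,0,0,0],
  [-0.8,0,0,0,0,0,0],
  [-0.8,0,0,0,0,0,0],
  [-0.8,0,0,0,0,0,0],
])

```text
time_s: 20.58
position: [0.541, 0.0558, 0.0185]
tool_rot: [[-0.988, -0.067, 0.142], [-0.067, 0.998, 0.01], [-0.143, 0.0, -0.99]]
ft_force: [-2.7, -0.5, -0.6]
grip_width: -0.0002
gripper_force: 1.1
```

```bash
python3 -c "
from h import *
st();rack()"
```

```text
t 20.575 tcp deck [ 9.559e+01  2.000e-02 -1.701e+01] F deck [-2.82 -0.29 -0.2 ] q [  -7.   31.   97.    2.   45. -103.]
body n 16 [106.1  11.3  25.4] ((105.90596008300781, -0.2700023651123047), (50.773677825927734, 1.2639381885528564), 89.28712463378906) heel x [105.6 105.6]
```

Request:
apply_moves([
  [-0.8,0,0,0,0,0,0],
  [-0.8,0,0,0,0,0,0],
  [-0.8,0,0,0,0,0,0],
  [-0.8,0,0,0,0,0,0],
  [-0.8,0,0,0,0,0,0],
  [-0.8,0,0,0,0,0,0],
  [-0.8,0,0,0,0,0,0],
  [-0.6,0,0,0,0,0,0],
])

```text
time_s: 21.62
position: [0.5471, 0.0562, 0.0193]
tool_rot: [[-0.988, -0.067, 0.142], [-0.067, 0.998, 0.01], [-0.143, 0.0, -0.99]]
ft_force: [-1.4, 0.8, -1.0]
grip_width: 0.0002
gripper_force: 0.9
```

Request:
apply_moves([
  [-0.4,0,0,0,0,0,0],
  [-0.4,0,0,0,0,0,0],
  [-0.4,0,0,0,0,0,0],
])

```text
time_s: 22.0
position: [0.5483, 0.0563, 0.0195]
tool_rot: [[-0.988, -0.067, 0.142], [-0.067, 0.998, 0.01], [-0.143, 0.0, -0.99]]
ft_force: [-1.8, -0.2, -1.9]
grip_width: 0.0002
gripper_force: 0.9
```

Request:
apply_moves([
  [-0.4,0,0,0,0,0,0],
  [-0.4,0,0,0,0,0,0],
  [-0.4,0,0,0,0,0,0],
])

```text
time_s: 22.38
position: [0.5495, 0.0563, 0.0197]
tool_rot: [[-0.988, -0.067, 0.142], [-0.067, 0.998, 0.01], [-0.143, 0.0, -0.99]]
ft_force: [-1.1, -0.3, -1.6]
grip_width: 0.0002
gripper_force: 1.0
```

Request:
apply_moves([
  [-0.4,0,0,0,0,0,0],
  [-0.4,0,0,0,0,0,0],
  [-0.4,0,0,0,0,0,0],
])

```text
time_s: 22.75
position: [0.5506, 0.0564, 0.0199]
tool_rot: [[-0.988, -0.067, 0.142], [-0.067, 0.998, 0.01], [-0.143, 0.0, -0.99]]
ft_force: [-1.7, -0.2, -1.7]
grip_width: 0.0001
gripper_force: 1.0
```

Request:
apply_moves([
  [-0.4,0,0,0,0,0,0],
  [-0.4,0,0,0,0,0,0],
  [-0.4,0,0,0,0,0,0],
])

```text
time_s: 23.12
position: [0.5518, 0.0565, 0.02]
tool_rot: [[-0.988, -0.067, 0.142], [-0.067, 0.998, 0.01], [-0.143, 0.0, -0.99]]
ft_force: [-1.7, 0.1, -1.0]
grip_width: 0.0001
gripper_force: 1.0
```

Request:
apply_moves([
  [-0.4,0,0,0,0,0,0],
  [-0.4,0,0,0,0,0,0],
])

```text
time_s: 23.38
position: [0.5526, 0.0565, 0.0201]
tool_rot: [[-0.988, -0.067, 0.142], [-0.067, 0.998, 0.01], [-0.143, 0.0, -0.99]]
ft_force: [-2.3, -0.0, -0.6]
grip_width: -0.0
gripper_force: 1.0
```

Request:
apply_moves([
  [-0.4,0,0,0,0,0,0],
  [-0.4,0,0,0,0,0,0],
  [-0.4,0,0,0,0,0,0],
  [0,0,0,0,0,0,0],
])

```text
time_s: 23.88
position: [0.5539, 0.0566, 0.0203]
tool_rot: [[-0.988, -0.067, 0.142], [-0.067, 0.998, 0.01], [-0.143, 0.0, -0.99]]
ft_force: [-1.5, -0.5, -1.2]
grip_width: 0.0001
gripper_force: 0.9
```

Request:
apply_moves([
  [-0.4,0,0,0,0,0,0],
  [-0.4,0,0,0,0,0,0],
  [-0.4,0,0,0,0,0,0],
  [0,0,0,0,0,0,0],
])

```text
time_s: 24.38
position: [0.555, 0.0567, 0.0205]
tool_rot: [[-0.988, -0.067, 0.142], [-0.067, 0.998, 0.01], [-0.143, 0.0, -0.99]]
ft_force: [-1.9, -0.7, -1.2]
grip_width: 0.0001
gripper_force: 1.0
```

Request:
apply_moves([
  [-0.4,0,0,0,0,0,0],
  [-0.4,0,0,0,0,0,0],
  [-0.4,0,0,0,0,0,0],
  [0,0,0,0,0,0,0],
])

```text
time_s: 24.88
position: [0.5553, 0.0568, 0.0205]
tool_rot: [[-0.988, -0.068, 0.14], [-0.067, 0.998, 0.01], [-0.141, 0.0, -0.99]]
ft_force: [-6.0, -1.0, 2.1]
grip_width: 0.0003
gripper_force: 3.0
```

Request:
apply_moves([
  [-0.3,0,0,0,0,0,0],
  [-0.2,0,0,0,0,0,0],
  [0,0,0,0,0,0,0],
])

```text
time_s: 25.25
position: [0.5553, 0.0568, 0.0205]
tool_rot: [[-0.988, -0.068, 0.139], [-0.067, 0.998, 0.01], [-0.14, 0.0, -0.99]]
ft_force: [-8.8, -1.7, 2.4]
grip_width: 0.0002
gripper_force: 4.0
```

```bash
python3 -c "
from h import *
st();rack()"
```

```text
t 25.25 tcp deck [ 1.1008e+02  7.0000e-02 -1.6950e+01] F deck [-8.52 -1.12  3.59] q [  -7.   31.   94.    2.   47. -102.]
body n 12 [120.8  19.3  25.6] ((120.60587310791016, -0.6807136535644531), (50.747215270996094, 0.7385701537132263), 89.76443481445312) heel x [120.3 120.3]
```

Rigid stall at about 8.5 N with the nose near deck x 251, as expected for the pad. Backing off gently, then rising.

Request:
apply_moves([
  [0.5,0,0,0,0,0,0],
  [0.5,0,0,0,0,0,0],
  [0.5,0,0,0,0,0,0],
  [1,0,0,0,0,0,0],
  [4,0,0,0,0,0,0],
  [15,0,0,0,0,0,0],
  [20,0,0,0,0,0,0],
  [0,0,-40,0,0,0,0],
  [0,0,-50,0,0,0,0],
  [0,0,-50,0,0,0,0],
  [0,0,0,0,0,0,0],
  [0,0,0,0,0,0,0],
])

```text
time_s: 26.8
position: [0.4955, 0.0527, 0.1528]
tool_rot: [[-0.988, -0.067, 0.142], [-0.067, 0.998, 0.01], [-0.142, 0.0, -0.99]]
ft_force: [-1.1, 0.5, -0.6]
grip_width: -0.0
gripper_force: 0.0
```

```bash
python3 -c "
from h import *
st();c=cam('wrist');Q=(cloud(c)-foot)@B*1e3
m=(c['z']>0)&(abs(Q[...,1])<31)&(Q[...,0]>90)&(Q[...,0]<235)&(Q[...,2]>25)&(Q[...,2]<31);S=Q[m]
print(len(S),np.percentile(S[:,0],[.3,2]),cv2.minAreaRect(S[:,:2].astype(np.float32)))
m=(c['z']>0)&(abs(Q[...,1])<31)&(Q[...,0]>90)&(Q[...,0]<235)&(Q[...,2]>5)&(Q[...,2]<24);S=Q[m]
for lo,hi in((-26,-12),(-12,12),(12,26)):
  k=(S[:,1]>lo)&(S[:,1]<hi);print('heel',np.median(S[k,0]))
save(c,'w7.png',(160,200,400,420),2.6)"
```

```text
t 26.8 tcp deck [6.9090e+01 3.0000e-02 1.2242e+02] F deck [-1.16  0.55 -0.42] q [  -9.   16.   94.    2.   63. -103.]
335 [120.40291507 120.71225596] ((176.5228271484375, 1.407236099243164), (113.61785125732422, 53.5920524597168), 2.1307601928710938)
heel 121.04031965954694
heel 120.99007479382534
heel 120.97398899390897
```

View pics/w7.png

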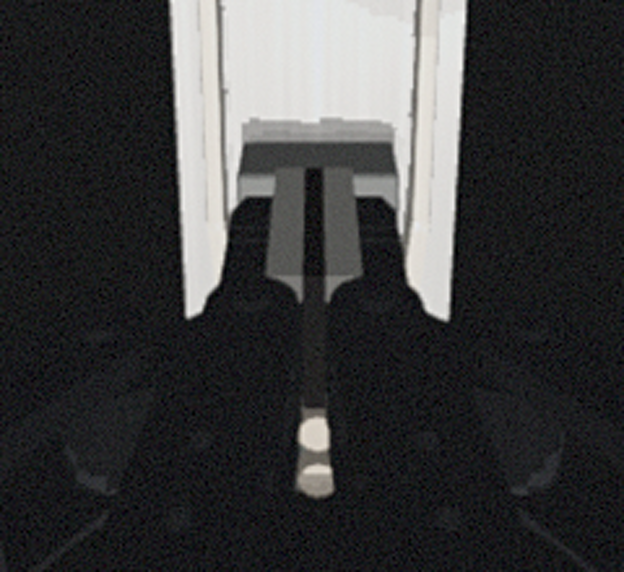

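The rack is square (heel at deck x 121.0 across its width), did not roll back, and the robot is clear. Handing in.

```bash
python3 -c "
from rig import env
print(env.close_job())"
```

```text
the job is handed in; nothing more can be done
None
```

I set the rack down at the ramp foot and released it, then pushed it up until it stalled hard, most likely on the stop pad, at about 8.5 N; it stayed put after I backed off and I handed the job in at about 27 s, though I couldn't see the sensing pin directly.

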